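# Load a round cell into a spring-loaded charger bay

### The job

Take the blue round cell from its grey resting tray and load it in the charger: tilted, slip its flat end under the hood and press it against the spring contact, then tip the button end down behind the end wall so that the cell lies level on the bay floor, held by the spring, and let go. Feel for the spring and press gently, never driving it hard against its stop, and do not disturb the things lying around.

Things in the scene. Friction and masses are not known exactly. Their poses are not given: they have to be found in the camera images.
- cell: Blue round rechargeable cell, diameter 26 mm, 65 mm long overall, about 95 g, lying in the grey tray. Origin on its axis at mid-length; its x is the cell's axis: +x to the button end (orange band; the 9 mm wide button is the last 2 mm of the length), -x to the plain flat steel end. At the start +x points roughly away from the robot.
- cell_flat (a point): Centre of the cell's flat end face, 32.5 mm from the cell's origin along its -x.
- charger: Aluminium base plate of the charger, 164 (x) x 70 (y) x 8 mm, fixed; origin at the centre of its underside, x along the bay, z up. The black cradle on it is clamped in slots, shifted along x by an unmeasured d between -12 and +12 mm: feel or look for it. All charger points are given for d = 0; the real part is d farther along x. The clamp holds against all permitted forces.
- bay (a point): Middle of a seated cell (for d = 0): 25 mm over the desk; cell +x along plate +x. Bay floor at z = 12 mm, 24 mm wide. Side guides 20 to 30 mm either side of it along x, 28 mm apart, tops at z = 22 mm; between them (x within 20 mm) both sides are open for fingers down to the plate at z = 8 mm. Over 20 N between cell and charger, or gripper and charger, does damage.
- spring (a point): Face centre of the free steel spring contact (for d = 0), at the bay's -x end, facing +x. Contact plate 22 mm wide, from z = 15 to 30 mm. Slides to -x: 2 N at first touch, plus 1.5 N per mm, some damping, hard stop at 6 mm (11 N). A seated cell presses it in 4 mm; to bring the button down past the end wall it must be pressed in 5 to 6 mm.
- hood (a point): Lower front edge of the black hood over the spring contact (for d = 0). Underside z = 47 mm, top 50 mm; it reaches 26 mm to -x from here; cheeks 32 mm apart inside, 40 mm outside. A cell tilted 15 to 20 degrees, button end up, flat end's lower edge 2 to 3 mm above the bay floor, fits under it.
- wall (a point): Top of the inner face of the end wall at the bay's +x end (for d = 0), z = 27 mm. Wall 7 mm thick, 24 mm wide. The button of a seated cell rests on this inner face, pushed by the spring. A tilted cell has to come in slanting down over this wall, roughly along its own axis, or its underside strikes the wall.
- cell_rest: Grey tray 84 x 46 mm fixed on the desk in which the cell starts; origin at the centre of its underside, x along the cell. Floor top at z = 4 mm (the cell's axis is at z = 17 mm); side chocks up to z = 11 mm and 24 mm apart inside at x = -32..-20 and +20..+32 mm, open for fingers between; end lips up to z = 7 mm at x = +-40 mm.
- bush: Loose brass bush, 31 mm diameter, 29 mm high, origin at the centre of its underside. Bystander.
- cap: Loose black lens cap, 66 mm diameter, 12 mm high, origin at the centre of its underside. Bystander.
- stick: Loose black USB stick, 17 x 52 x 8 mm, origin at the centre of its underside. Bystander.
- driver: Loose yellow screwdriver, 150 mm long along its y, 25 mm thick, origin under its middle. Bystander.
Not all that is in view belongs to the job. Leave any purple look-alike of the charger alone.

How it is judged:
By the outcome, as a careful person would: the job done as asked, in the order asked, and still so for the second after the job is handed in, with the robot touching nothing.
It also fails if it takes over 51 s, if anything falls off the work surface, if the arm or the gripper's body presses on something with over 40 N, if the wrist force passes 120 N, or if a joint passes its speed limit or range.

### The arm

A 6-joint arm with a two-finger parallel gripper is mounted at the origin on a cart in front of the work surface, level with it; the furniture and walls round the work are solid. World frame = base frame: x ahead of the robot, y to its left, z up, the work surface at z = 0. Lengths are in m, angles in degrees, forces in N, time in s.
With the tool pointing down it reaches from about 0.375 to 0.75 m from the base axis. Payload 9 kg.
Tool frame: the origin (TCP) lies where the fingers leave the gripper's body, on its centre line; the fingertips stand 73 mm ahead of it and the grasp point (between the pads) lies 54 mm ahead of it (robot.tip_reach is the distance from the TCP to the fingertips, in m); z points along the fingers, y is the line along which they close (so a half turn about z gives the same grasp; the last joint's range is limited). The gripper opens to 85 mm and grips with 20 to 120 N. Pads are 22 mm wide; open, the fingers measure 114 mm over their backs; the gripper's body (76 mm by 85 mm) begins 54 mm behind the grasp point. The pads swing forward as they close: fully open they stand 13 mm farther back than shut.
Start: joints at [-12.473, 5.964, 5.575, 89.605, 0, 77.527], TCP at [0.6, 0, 0.304] pointing down, gripper open.
Joint ranges: [-171.21, 171.21], [-48.23, 106.86], [-62.78, 66.21], [-105.2, 120.99], [-86.42, 89.51], [-180, 180]. Speed limits (degrees/s): [127.2, 127.2, 147.25, 180, 180, 180].

### API

Orientations are given as [roll, pitch, yaw] about the fixed x, y, z axes, in that order (R = Rz(yaw) Ry(pitch) Rx(roll)).
In Python, from plant import robot gives the robot as it stands. Calls block until the motion is done:
- robot.move_pose(position, orientation): joint-space move of the TCP to a pose.
- robot.line_to(position, vel=0.15, rotation=None, guard=None): straight line of the TCP; rotation=None keeps the orientation; vel is the mean speed in m/s. With guard (N) it stops when the force on the tool has changed by that much, and returns True; else False.
- robot.goto_joints(angles): joint-space move.
- robot.set_gripper(opening): finger opening in m; the grip force is fixed at half the most; returns when the fingers have stopped.
- robot.pause(seconds).
- robot.ik(position, orientation): joint angles nearest the present ones, or None.
- robot.observe(): the state.
- robot.grab_frame(name): name is "scene" or "side" or "wrist"; returns the picture (400x640x3 uint8, blue, green, red); there is no depth.
- robot.get_calibration(name): a dict with "vertical_fov" (degrees; the focal length in pixels is half the picture's height over the tangent of half this angle, whatever the lens; pixels are square), "cx", "cy" (the principal point, pixels), "rvec" (rotation vector, rad) and "tvec" (3), from world to camera coordinates, as OpenCV has them. Camera axes: x right, y down, z forward; pixel columns grow to the right and rows downward; lengths in m; the calibration is good to about 2 mm. A picture is of the moment at which its call begins: read the wrist's pose just before it. get_calibration takes no time and is no camera call; for the wrist camera it gives the pose at the moment of the call.
A pose or a line that the arm cannot do raises robot.IKError and nothing moves.
- robot.job_done(): hands the job in; it is judged then, once.
The state is a dict: "time": time; "q": joint angles; "qvel": joint speeds; "joint_torque": joint torques, N m; "tool_pos": TCP position; "tcp_rot": TCP orientation; "ft_force": force on the tool from outside, world axes, zero at the start; "torque": the same for the moment, N m; "gripper_width": finger opening in m; "gripper_force": force on a finger pad.
Only numpy, scipy, OpenCV 4.12 (cv2) and the standard library are available. Lean on these libraries where they do the work, as an engineer would, in place of code of your own. Each camera call takes 0.05 s, during which the arm holds its last target. There are 200 camera calls.

## Working session

There is one attempt and no reset: what is moved stays moved. The work goes in short steps, each a Python script; the robot and the scene stay as the last script left them, time stands still between calls to the robot, and variables do not carry over. Pictures are saved under pics/ and viewed, at most 10 in all, crops included, and the job is handed in when it is done.

```bash
ls; mkdir -p pics
python3 - <<'E'
from plant import robot
import cv2,numpy as np
for n in("scene","side","wrist"):
    c=robot.get_calibration(n);R=cv2.Rodrigues(np.array(c['rvec']))[0]
    print(n,c['vertical_fov'],c['cx'],c['cy'],-R.T@np.array(c['tvec']).ravel(),R.tolist())
    cv2.imwrite(f"pics/{n}0.png",robot.grab_frame(n))
o=robot.observe();print(o)
a=cv2.imread("pics/scene0.png");b=cv2.imread("pics/side0.png");w=cv2.imread("pics/wrist0.png")
E
```

```text
pics
scene 55.19694716998944 315.75951256302005 198.77442960958132 [0.15190342 0.48926365 0.59771587] [[-0.7876466268531102, -0.615719073001959, 0.022423522214982256], [-0.4021458961476844, 0.486182964308847, -0.7758252402619019], [0.466788463244855, -0.6200936609557222, -0.630549270258904]]
side 45.07367550814641 323.48439905767395 197.96888670001343 [0.4935233  0.72560834 0.67292274] [[-0.9954623660280988, -0.09425419939787343, 0.013069954766770517], [-0.06703779830815544, 0.5971806566965383, -0.7993004421777122], [0.06753229908521242, -0.7965496903290824, -0.6007894634702812]]
wrist 64.55955285785255 312.9385620683223 193.1249088009787 [0.59931988 0.07130911 0.37303072] [[0.9999997448466649, 0.0003134005440536598, -0.0006419397987008984], [0.00048071192870204093, -0.9599446635276064, 0.28018924297858455], [-0.0005284152228814418, -0.28018948007548333, -0.9599445692499035]]
{'time': 0.15, 'q': array([-1.24722000e+01,  5.99131271e+00,  5.53821519e+00,  8.96042720e+01,
       -2.91931069e-04,  7.75258325e+01]), 'qvel': array([ 0.01141534, -0.21682913,  0.10852631,  0.01325025, -0.02100948,
       -0.0436003 ]), 'joint_torque': array([ 3.56894714e-03, -5.57353413e+01,  5.04006886e+01,  1.24952567e-02,
       -2.60494489e-04,  1.42527287e-05]), 'tool_pos': array([5.99825680e-01, 5.83151539e-05, 3.03304103e-01]), 'tcp_rot': array([-1.79943922e+02, -1.21067467e-02,  9.00019618e+01]), 'ft_force': array([-1.04775609, -0.38956458, -0.02302802]), 'torque': array([-0.0059781 ,  0.03114256,  0.03577695]), 'gripper_force': 0.0, 'gripper_width': 0.08574827388739892}
```

View pics/scene0.png

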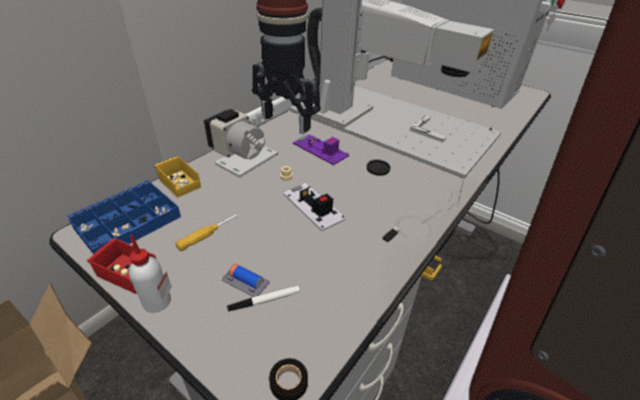

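View pics/wrist0.png

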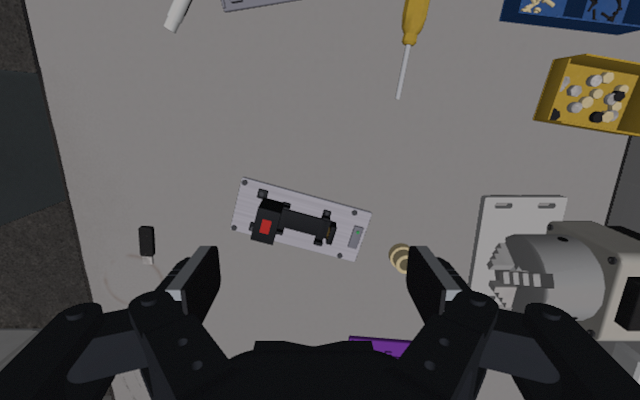

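The scene picture shows the blue cell with its orange band in the grey tray at (246,277). There are two possible chargers: silver with a black cradle at (314,205), and a purple one at (321,149). The silver one fits the description (aluminium plate, black cradle) and the purple one is the look-alike. In the wrist view the silver charger spans (232,178) to (371,260), with its hood on the left at about (267,222).

I'll get a rough position for each, then look from above.

```bash
cat > h.py <<'E'
from plant import robot
import cv2,numpy as np
from scipy.spatial.transform import Rotation as Ro
def cal(n):
    c=robot.get_calibration(n);f=200/np.tan(np.radians(c['vertical_fov']/2))
    return dict(f=f,cx=c['cx'],cy=c['cy'],R=cv2.Rodrigues(np.array(c['rvec'],float))[0],t=np.array(c['tvec'],float).ravel())
def back(c,u,v,z):
    d=c['R'].T@np.array([(u-c['cx'])/c['f'],(v-c['cy'])/c['f'],1]);o=-c['R'].T@c['t']
    return o+d*(z-o[2])/d[2]
def proj(c,p):
    q=(c['R']@np.asarray(p,float).T).T+c['t'];return np.c_[c['f']*q[...,0]/q[...,2]+c['cx'],c['f']*q[...,1]/q[...,2]+c['cy']]
E
python3 - <<'E'
from h import *
c=cal("wrist")
for u,v in((240,178),(232,229),(371,212),(355,261)):print(back(c,u,v,.008))
s=cal("scene")
for u,v in((232,270),(263,280),(246,277)):print(back(s,u,v,.017))
q=robot.ik([0.55,0.2,0.36],[180,0,90]);print(q)
E
```

```text
[ 0.51277265 -0.01665583  0.008     ]
[ 0.49864719 -0.08177311  0.008     ]
[ 0.67019952 -0.05929499  0.008     ]
[ 0.65313913 -0.12587578  0.008     ]
[0.57213209 0.19530285 0.017     ]
[0.50834632 0.17505455 0.017     ]
[0.53856135 0.19027701 0.017     ]
[ 7.18892286  4.57956003  9.9765126  95.39695256  0.         97.18892286]
```

Run:
```python
from h import *
import pickle
D={}
print(robot.tip_reach)
for n,p,y in(("chg",[0.565,-0.066,0.16],-15),("cell",[0.53,0.187,0.16],17)):
    robot.move_pose(p,[180,0,y]);robot.pause(.2)
    D[n]=cal("wrist");im=robot.grab_frame("wrist");cv2.imwrite(f"pics/w_{n}.png",im)
    o=robot.observe();print(o['time'],o['tool_pos'],o['tcp_rot'],o['q'],o['ft_force'])
pickle.dump(D,open("cal.pkl","wb"))
a=cv2.imread("pics/w_chg.png");b=cv2.imread("pics/w_cell.png")
cv2.imwrite("pics/both.png",np.hstack([cv2.resize(a,(640,400))[:, 120:520],b[:,120:520]]))
```

```text
0.0726
1.9083 [ 0.56517683 -0.06594442  0.16022404] [ 1.79998494e+02 -2.08993805e-02 -1.49722619e+01] [-1.98206903e+01  1.93282269e+00 -1.36007879e+01  7.44454375e+01
  2.65537798e-04  1.75151572e+02] [-0.77922434  0.234063   -0.11119627]
3.1583 [0.53043598 0.18591136 0.15997485] [1.79995467e+02 8.25150919e-04 1.68797596e+01] [ 5.98594299e+00  7.57986820e-01 -1.48190794e+01  7.44228874e+01
 -4.60700042e-03  1.69106183e+02] [-0.20769617 -0.23896584  0.93798507]
```

View pics/both.png

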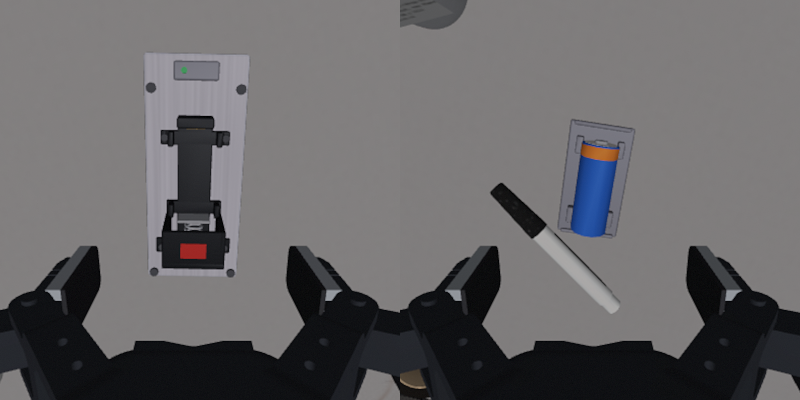

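Left, charger: plate corners at about (145,53), (249,55), (150,275) and (235,275), hood with red label at (193,250), wall at (195,123). Right, cell: orange button end up at (601,148), flat end at (590,232). A white and black marker pen lies to its left. I'll enlarge both.

Run:
```python
from h import *
a=cv2.imread("pics/w_chg.png")[42:287,258:376];b=cv2.imread("pics/w_cell.png")[108:248,265:370]
r=lambda i,k:cv2.resize(i,None,fx=k,fy=k,interpolation=cv2.INTER_CUBIC)
A=r(a,2.4);B=r(b,4);A2=r(cv2.imread("pics/w_chg.png")[150:275,270:360],0.01+0)if 0 else None
H=600;W=np.zeros((H,A.shape[1]+B.shape[1]+5,3),np.uint8);W[:A.shape[0],:A.shape[1]]=A[:H];W[:B.shape[0],A.shape[1]+5:]=B
print(A.shape,B.shape);cv2.imwrite("pics/crop1.png",W)
```

```text
(588, 283, 3) (560, 420, 3)
```

View pics/crop1.png

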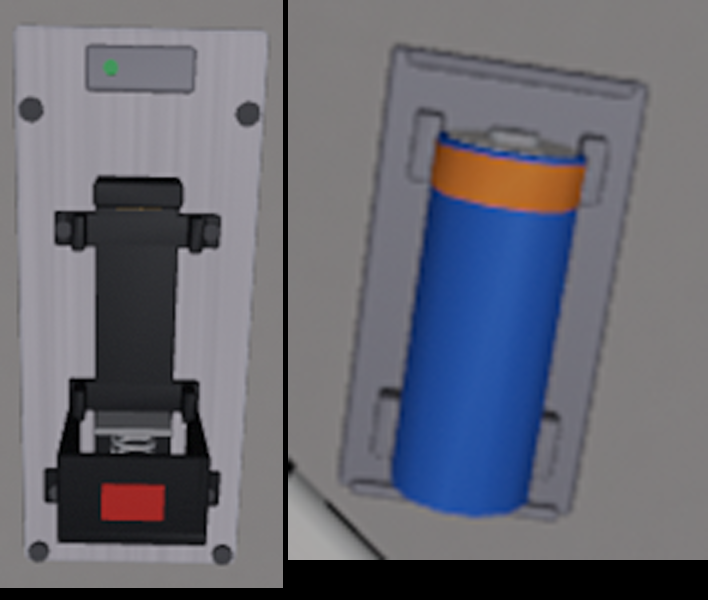

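```bash
cat > fit.py <<'E'
from h import *
import pickle
from scipy.optimize import least_squares
D=pickle.load(open("cal.pkl","rb"))
def fit(c,uv,P,z,g):
    uv=np.array(uv,float)
    def W(p):return np.c_[(Ro.from_euler('z',p[2]).as_matrix()[:2,:2]@np.array(P,float)[:,:2].T).T+p[:2],np.full(len(P),z)]
    r=least_squares(lambda p:(proj(c,W(p))-uv).ravel(),g);return r.x,r.fun.reshape(-1,2)
A=lambda u,v:(u/2.4+258,v/2.4+42)
B=lambda u,v:((u-288)/4+265,v/4+108)
E
python3 - <<'E'
from fit import *
np.set_printoptions(precision=4,suppress=True)
p,e=fit(D['chg'],[A(15,27),A(267,32),A(235,562),A(27,558)],[[.082,.035],[.082,-.035],[-.082,-.035],[-.082,.035]],.008,[.58,-.07,-.26])
print(p,np.degrees(p[2]));print(e)
R=Ro.from_euler('z',p[2]).as_matrix()
loc=lambda u,v,z:(R.T@(back(D['chg'],*A(u,v),z)-[p[0],p[1],0]))*1e3
print("wall in",loc(139,206,.027),"wall out",loc(138,180,.027));print("hood front top",loc(135,456,.05),"lower",loc(135,456,.047),"rear",loc(132,541,.05), "sides",loc(58,500,.05),loc(208,500,.05))
print("guide tops far",loc(138,212,.022),loc(138,246,.022),loc(138,382,.022),loc(138,410,.022),'spring top',loc(135,412,.03),loc(135,430,.03))
for z in(.004,.002):
  t,e=fit(D['cell'],[B(396,45),B(648,85),B(567,518),B(342,488)],[[.042,.023],[.042,-.023],[-.042,-.023],[-.042,.023]],z,[.54,.19,.3]);print(t,np.degrees(t[2]));print(e)
# cell axis: silhouettes mid at two rows, axis height z~.017+
for (l,r) in(((432,185),(580,200)),((394,470),(531,490))):
  print(back(D['cell'],*((np.array(B(*l))+B(*r))/2),.019))
E
```

```text
[ 0.5828 -0.0719 -0.2783] -15.943133132857682
[[-1.4899 -1.2406]
 [ 1.6173 -1.2873]
 [ 0.7638  1.8864]
 [-0.9165  2.1784]]
wall in [35.9395 -0.1481 27.    ] wall out [42.5817  0.2453 27.    ]
hood front top [-25.1301  -0.1458  50.    ] lower [-26.418   -0.1809  47.    ] rear [-49.4762   0.1973  50.    ] sides [-37.8686  19.6921  50.    ] [-37.1829 -19.4003  50.    ]
guide tops far [33.9445  0.0378 22.    ] [24.8032 -0.1421 22.    ] [-14.1628  -0.9089  22.    ] [-22.6989  -1.0768  22.    ] spring top [-20.4277  -0.133   30.    ] [-25.8083  -0.2329  30.    ]
[0.5438 0.1885 0.147 ] 8.420788638385282
[[-0.9545 -0.091 ]
 [ 1.0948 -0.1967]
 [ 1.3024  0.5513]
 [-1.437  -0.0461]]
[0.5434 0.1884 0.1469] 8.417847939532907
[[-0.7257  0.3734]
 [ 0.7292  0.1771]
 [ 1.1309 -0.0097]
 [-1.1192 -0.5469]]
[0.5654 0.1918 0.019 ]
[0.5135 0.1839 0.019 ]
```

Run:
```python
from fit import *
np.set_printoptions(precision=4,suppress=True)
f=back(D['cell'],*B(463,515),.030);b=back(D['cell'],*B(513,155),.030);print("flat,rim",f,b,np.linalg.norm(f-b))
u=(b-f)/np.linalg.norm(b-f);print("center",f+u*.0325,b-u*.0305)
Rc=Ro.from_euler('z',-15.94,degrees=True)
p=np.array([.5828,-.0719,0])+Rc.apply([0.018,0,0.16])
robot.move_pose(p,[180,0,164.06]);robot.pause(.2)
D['flip']=cal("wrist");im=robot.grab_frame("wrist");cv2.imwrite("pics/w_flip.png",im);pickle.dump(D,open("cal.pkl","wb"))
print(robot.observe()['time'],robot.observe()['q'])
for y in(0,180):
  for th in(0,17,20):
    T=Rc*Ro.from_euler('y',-th,degrees=True)*Ro.from_euler('z',y,degrees=True)*Ro.from_euler('x',180,degrees=True)
    C=np.array([.5828,-.0719,0])+Rc.apply([.01,0,.05]);t=C-T.apply([0,0,.047])
    try:print(y,th,robot.ik(t,T.as_euler('xyz',degrees=True)))
    except Exception as ex:print(y,th,ex)
# predicted corners
P=np.array([[.082,.035,.008],[.082,-.035,.008],[-.082,-.035,.008],[-.082,.035,.008]]);print(proj(D['flip'],Rc.apply(P)+[.5828,-.0719,0]))
c=im[90:330,250:390];c=cv2.resize(c,None,fx=2.5,fy=2.5,interpolation=cv2.INTER_CUBIC);cv2.imwrite("pics/flipc.png",c);print(c.shape)
```

```text
flat,rim [0.5118 0.1832 0.03  ] [0.5731 0.1933 0.03  ] 0.06210731860219124
center [0.5439 0.1885 0.03  ] [0.543  0.1883 0.03  ]
5.9583 [-19.6548   8.157   -7.0585  74.7836   0.0017  -3.7163]
0 0 [-19.7174   9.3845 -12.4484  68.167    0.     176.2226]
0 17 [-20.3289 -10.6549 -34.3268  49.3751   1.282  175.8022]
0 20 [-20.4531 -14.1396 -38.086   46.1107   1.5422 175.758 ]
180 0 [-19.7174   9.3845 -12.4484  68.167    0.      -3.7774]
180 17 [-20.3289 -10.6549 -34.3268  49.3751   1.282   -4.1978]
180 20 [-20.4531 -14.1396 -38.086   46.1107   1.5422  -4.242 ]
[[356.948  278.945 ]
 [268.6715 278.9287]
 [258.8169  55.0925]
 [366.9432  55.1431]]
(600, 350, 3)
```

View pics/flipc.png

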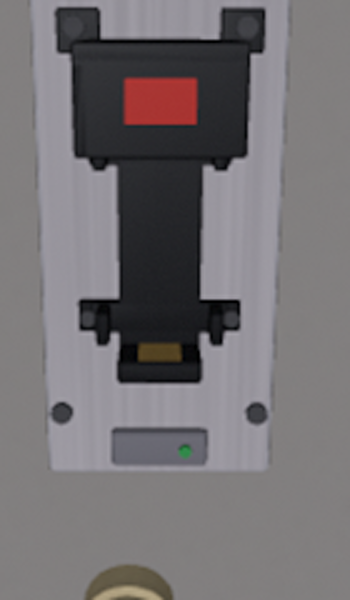

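Run:
```python
from fit import *
np.set_printoptions(precision=2,suppress=True)
Rc=Ro.from_euler('z',-15.94,degrees=True);o=np.array([.5828,-.0719,0])
C=lambda u,v:(u/2.5+250,v/2.5+90)
loc=lambda u,v,z:Rc.inv().apply(back(D['flip'],*C(u,v),z)-o)*1e3
print("wall in",loc(159.5,361,.027),"out",loc(159.5,381,.027),"hood front",loc(161.5,156,.050),"rear",loc(160,42,.05),"hood sides",loc(75,110,.05),loc(249,110,.05),"right end",loc(158.5,470,.008),"floor mid",loc(160,240,.012),"long edges",loc(36,200,.008),loc(284,200,.008))
```

```text
wall in [35.38  0.67 27.  ] out [41.44  0.68 27.  ] hood front [-25.4    0.99  50.  ] rear [-50.5    0.62  50.  ] hood sides [-35.77 -18.44  50.  ] [-35.78  20.61  50.  ] right end [81.16  0.47  8.  ] floor mid [ 4.64  0.82 12.  ] long edges [ -6.11 -34.63   8.  ] [-6.14 36.28  8.  ]
```

Run:
```python
from h import *
np.set_printoptions(precision=4,suppress=True)
o=[180,0,188.5-360];c=np.array([.5435,.1884])
robot.set_gripper(.038)
robot.move_pose([*c,.15],o)
print(robot.line_to([*c,.079],vel=.08,guard=8))
s=robot.observe();print(s['time'],s['tool_pos'],s['ft_force'],s['gripper_width'])
robot.set_gripper(.02);robot.pause(.2)
s=robot.observe();print(s['time'],s['tool_pos'],s['ft_force'],s['gripper_width'],s['gripper_force'])
robot.line_to([*c,.20],vel=.12);robot.pause(.2)
s=robot.observe();print(s['time'],s['tool_pos'],s['ft_force'],s['gripper_width'],s['gripper_force'])
cv2.imwrite("pics/side1.png",robot.grab_frame("side"));a=robot.grab_frame("wrist");cv2.imwrite("pics/wr1.png",a)
b=cv2.imread("pics/side1.png");p=proj(cal("side"),np.array([[*c,.15]]))[0].astype(int);print(p)
x,y=max(p[0]-65,0),max(p[1]-65,0);k=b[y:y+130,x:x+130]
cv2.imwrite("pics/chk1.png",np.hstack([cv2.resize(k,(400,400)),a[:,140:500]]))
```

```text
False
8.5833 [0.5439 0.1885 0.0796] [ 0.1259 -0.2655 -0.5767] 0.03783790788891875
9.05 [0.5441 0.1885 0.08  ] [-0.9418  0.3567  5.8141] 0.023697488362906877 58.953747153282166
10.4083 [0.5432 0.1884 0.1993] [-0.678   0.0232 -2.0214] 0.024082524177102105 58.85543704032898
[319 258]
```

View pics/chk1.png

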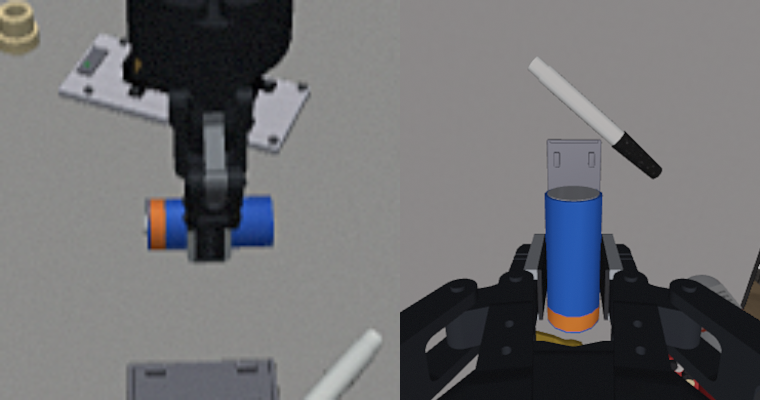

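The cell is gripped level and central: the side view shows finger centre at 209 and the cell spanning 147–273. The bystanders are undisturbed. Next is the tilted pose, then a slow approach along the cell's axis.

```bash
cat > ins.py <<'E'
from h import *
np.set_printoptions(precision=3,suppress=True)
Rc=Ro.from_euler('z',-15.94,degrees=True);O=np.array([.5828,-.0719,0])+Rc.apply([.0031,.00035,0]);L=.0628
EX=Rc.apply([1,0,0])
def pose(th,x,ez,back=0,y=0.):
    """TCP for tilt th; x = bay-frame x (mm) of flat face at z=30 mm, ez = height (mm) of the flat end's lower edge"""
    a=np.array([np.cos(np.radians(th)),np.sin(np.radians(th))]);n=np.array([-a[1],a[0]])
    E=np.array([x+(30-ez)/a[0]*a[1],ez]);C=E+(32.5+back)*a+13*n
    T=Rc*Ro.from_euler('y',-th,degrees=True)*Ro.from_euler('z',180,degrees=True)*Ro.from_euler('x',180,degrees=True)
    P=O+Rc.apply([C[0]/1e3,y/1e3,C[1]/1e3]);return P-T.apply([0,0,L]),T.as_euler('xyz',degrees=True)
def go(v,*a,guard=None,**k):
    p,r=pose(*a,**k);return robot.line_to(p,vel=v,rotation=r,guard=guard)
def force(n=8):
    f=[]
    for _ in range(n):robot.pause(.015);f.append(robot.observe()['ft_force'])
    return Rc.inv().apply(np.mean(f,0))
def act():
    """actual TCP in the bay frame, mm"""
    return Rc.inv().apply(robot.observe()['tool_pos']-O)*1e3
E
python3 - <<'E'
from ins import *
p,r=pose(17,-22,15,back=50)
robot.move_pose(p+[0,0,.06],r)
robot.line_to(p,vel=.12)
robot.pause(.15);print(force(),robot.observe()['time'])
print(go(.06,17,-22,15,back=12,guard=4));robot.pause(.15)
print(force(),act(),Rc.inv().apply(pose(17,-22,15,back=12)[0]-O)*1e3,robot.observe()['time'])
i=robot.grab_frame("side");q=proj(cal("side"),np.array([O+[0,0,.04]]))[0].astype(int);print(q)
x,y=q[0]-60,q[1]-60;w=robot.grab_frame("wrist")
cv2.imwrite("pics/chk2.png",np.hstack([cv2.resize(i[y:y+120,x:x+120],(420,420),interpolation=cv2.INTER_CUBIC),cv2.resize(w[130:340,215:405],(380,420),interpolation=cv2.INTER_CUBIC)]))
E
```

```text
[ 0.019  0.036 -0.719] 12.5667
False
[ 0.204 -0.177 -1.213] [  3.195  -0.025 100.579] [  2.98    0.    100.498] 13.6333
[311 208]
```

View pics/chk2.png

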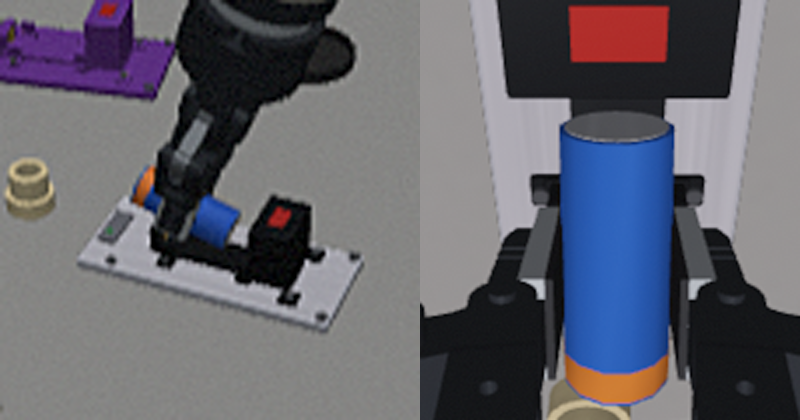

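Side view: the tilted cell is above the bay and slants over the wall, and the bush is clear. Wrist view: cell centreline at 618 against hood centre at 619, so they are aligned. Now I'll go in and feel for the spring.

Run:
```python
from ins import *
f0=force();print(f0)
print(go(.05,17,-22,14.7,guard=3));print(force(5)-f0,robot.observe()['time'])
x=-22
while x>-33:
    x-=.7;go(.02,17,x,14.7,guard=4);f=force(4)-f0
    print(round(x,1),f,act()-Rc.inv().apply(pose(17,x,14.7)[0]-O)*1e3)
    if np.linalg.norm(f)>2.2:break
print(robot.observe()['time'])
```

```text
[ 0.142  0.296 -1.186]
False
[ 0.221 -0.836  0.379] 14.3417
-22.7 [-0.299 -0.721  0.248] [ 0.076 -0.026  0.058]
-23.4 [-0.461  0.002  0.268] [-0.006 -0.012 -0.012]
-24.1 [ 0.124 -0.716  0.145] [-0.001  0.021  0.009]
-24.8 [ 0.071 -0.245  0.116] [-0.004  0.014  0.025]
-25.5 [-0.288 -0.086  0.12 ] [-0.016 -0.011 -0.003]
-26.2 [ 0.088 -0.316  0.573] [0.011 0.    0.023]
-26.9 [-0.092  0.014 -0.168] [-0.009  0.023 -0.004]
-27.6 [ 0.189 -0.204  0.016] [ 0.    -0.004  0.024]
-28.3 [ 0.955 -0.119 -0.304] [ 0.142 -0.029  0.14 ]
-29.0 [ 3.087  0.009 -0.337] [ 0.191 -0.022  0.177]
17.5083
```

First touch is at x ≈ -28.1, close to the predicted -28.5. I'll press on to about 5.4 mm (about 10 N).

Run:
```python
from ins import *
f0=np.array([.1,0,-1.1]);x=-29
while x>-34.2:
    x-=.8 if x>-32.2 else .3;go(.015,17,x,14.7);robot.pause(.1);f=force(6)-f0;e=act()-Rc.inv().apply(pose(17,x,14.7)[0]-O)*1e3
    print(round(x,1),round(x+e[0],2),f)
    if f[0]>9.7:break
print(robot.observe()['time'])
```

```text
-29.8 -29.64 [3.713 0.099 0.364]
-30.6 -30.4 [ 4.866 -0.063 -0.113]
-31.4 -31.07 [ 5.739 -0.237 -0.608]
-32.2 -31.74 [ 7.018  0.177 -1.087]
-32.5 -31.99 [ 7.131  0.065 -1.103]
-32.8 -32.23 [ 7.409  0.121 -1.446]
-33.1 -32.49 [ 7.466  0.358 -1.224]
-33.4 -32.69 [ 8.01   0.061 -1.364]
-33.7 -32.96 [ 8.351  0.715 -1.881]
-34.0 -33.22 [ 8.736  0.261 -2.091]
-34.3 -33.47 [ 9.123  0.35  -1.992]
22.4583
```

Run:
```python
from ins import *
f0=np.array([.1,0,-1.1]);x=-34.6
def rd(th,ez):
    robot.pause(.08);f=force(5)-f0;e=act()-Rc.inv().apply(pose(th,x,ez)[0]-O)*1e3
    print(th,round(x,2),e,f);return f
for i in range(4):
    go(.015,17,x,14.5);f=rd(17,14.5)
    if f[0]>10:break
    x-=.3
for th in(15,13,11,9):
    ez=12.3+2.2*th/17;go(.02,th,x,ez);f=rd(th,ez)
    if f[0]>10.7:x+=.2
    if f[0]<9.8:x-=.2
    if abs(f[2])>6 or f[0]>13:print("stop");break
print(robot.observe()['time'])
i=robot.grab_frame("side");q=proj(cal("side"),np.array([O+[0,0,.03]]))[0].astype(int)
X,Y=q[0]-50,q[1]-50;w=robot.grab_frame("wrist")
cv2.imwrite("pics/chk3.png",np.hstack([cv2.resize(i[Y:Y+100,X:X+100],(420,420),interpolation=cv2.INTER_CUBIC),cv2.resize(w[130:340,215:405],(380,420),interpolation=cv2.INTER_CUBIC)]))
```

```text
17 -34.6 [ 0.962 -0.028  0.713] [ 9.372  0.49  -1.966]
17 -34.9 [ 1.029 -0.058  0.753] [ 9.207  0.346 -2.21 ]
17 -35.2 [ 1.07  -0.062  0.795] [ 9.604  0.601 -2.159]
17 -35.5 [ 1.099 -0.063  0.798] [ 9.938  0.271 -2.143]
15 -35.8 [ 1.56  -0.242  1.245] [ 9.79  -0.307  0.012]
13 -36.0 [ 1.7   -0.247  1.33 ] [10.05  -0.402  0.476]
11 -36.0 [ 1.76  -0.238  1.37 ] [ 9.717 -0.398  0.748]
9 -36.2 [ 1.901 -0.259  1.434] [ 9.964 -0.606  1.411]
25.85
```

View pics/chk3.png

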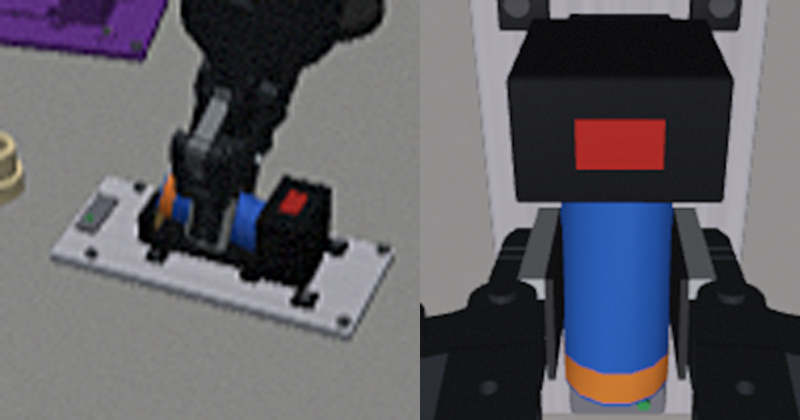

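Side view: the flat end is under the hood and the button end is just over the wall. Wrist view: the cell is centred. The measured pose lags the command, so I'll compute the real cell pose before continuing.

```bash
cat >> ins.py <<'E'
def cell():
    """actual tilt, lower flat edge (x,z), lower shoulder, lower button edge; bay frame, mm"""
    s=robot.observe();T=Ro.from_euler('xyz',s['tcp_rot'],degrees=True)
    C=Rc.inv().apply(s['tool_pos']+T.apply([0,0,L])-O)*1e3;a=Rc.inv().apply(T.apply([-1,0,0]));n=-Rc.inv().apply(T.apply([0,0,1]))
    return np.degrees(np.arcsin(a[2])),(C-32.5*a-13*n)[[0,2]],(C+30.5*a-13*n)[[0,2]],(C+32.5*a-4.5*n)[[0,2]],C[1],np.degrees(a[1])
E
python3 - <<'E'
from ins import *
print(cell(),robot.observe()['tcp_rot'],pose(9,-36.2,13.46)[1])
E
```

```text
(np.float64(9.258718228302511), array([-31.313,  14.853]), array([30.867, 24.99 ]), array([31.473, 33.701]), np.float64(-0.26415274140166395), np.float64(-0.007152499139005604)) [-179.982    9.259  164.053] [180.     9.   164.06]
```

Run:
```python
from ins import *
f0=np.array([.1,0,-1.1]);x=-36.4;dz=-1.4;th_off=-.25
for th in(7,5,3,1.5,0):
    ez=12.5+2.0*th/17;go(.02,th+th_off,x,ez+dz);robot.pause(.08);f=force(5)-f0;c=cell()
    print(th,round(x,2),f,c)
    dz-=np.clip(c[1][1]-ez,-.5,.5)
    if f[0]>10.6:x+=.2
    if f[0]<9.9:x-=.25
    if abs(f[2])>5 or f[0]>12.5 or f[0]<7:print("stop");break
print(robot.observe()['time'],x,dz)
```

```text
7 -36.4 [ 9.162 -0.228  6.701] (np.float64(7.086991839882143), array([-31.285,  14.097]), array([31.234, 21.87 ]), array([32.17 , 30.551]), np.float64(-0.2599931430945822), np.float64(-0.005805044834288522))
stop
26.4417 -36.65 -1.9
```

The force is consistent with friction on the spring plate: the fx change matches spring compression alone, and the wall is still clear. I'll press slightly more at the same tilt, raise the flat end a touch, and see how fz responds.

Run:
```python
from ins import *
f0=np.array([.1,0,-1.1])
def st(th,x,ez):
    go(.02,th,x,ez);robot.pause(.08);f=force(5)-f0;c=cell();print(th,x,ez,f,c,"face30 %.2f"%(c[1][0]-(30-c[1][1])*np.tan(np.radians(c[0]))))
st(6.75,-37.0,11.9)
st(6.75,-37.0,12.4)
st(5.5,-37.0,12.4)
print(robot.observe()['time'])
```

```text
6.75 -37.0 11.9 [ 9.947 -0.016  6.206] (np.float64(7.110512405405681), array([-31.744,  14.15 ]), array([30.771, 21.949]), array([31.704, 30.631]), np.float64(-0.29476121173929476), np.float64(-0.009043541108449129)) face30 -33.72
6.75 -37.0 12.4 [10.153 -0.441  3.977] (np.float64(7.08343375789302), array([-32.038,  14.349]), array([30.481, 22.118]), array([31.418, 30.8  ]), np.float64(-0.2632840719215785), np.float64(-0.007833006958915985)) face30 -33.98
5.5 -37.0 12.4 [10.582 -0.13   4.619] (np.float64(5.832513295860422), array([-32.382,  14.289]), array([30.292, 20.691]), array([31.418, 29.35 ]), np.float64(-0.26096758489928235), np.float64(-0.005278741348932008)) face30 -33.99
27.6917
```

Run:
```python
from ins import *
f0=np.array([.1,0,-1.1]);x=-36.8
def st(th,x,ez):
    go(.02,th,x,ez);robot.pause(.08);f=force(5)-f0;c=cell();print(th,round(x,2),ez,f,c[:4],"face30 %.2f"%(c[1][0]-(30-c[1][1])*np.tan(np.radians(c[0]))));return f
for th,ez in((4,12.4),(2.5,12.3),(1,12.2),(0,12.),(-.2,11.7)):
    f=st(th,x,ez)
    if f[0]>10.6:x+=.2
    if f[0]<9.8:x-=.25
    if abs(f[2])>9 or f[0]>12 or f[0]<8.3:print("stop");break
print(robot.observe()['time'],x)
```

```text
4 -36.8 12.4 [10.48  -0.188  4.606] (np.float64(4.3303915490915506), array([-32.649,  14.247]), array([30.171, 19.004]), array([31.524, 27.63 ])) face30 -33.84
2.5 -36.8 12.3 [10.497  0.149  5.609] (np.float64(2.836399964035921), array([-33.049,  14.145]), array([29.874, 17.262]), array([31.451, 25.851])) face30 -33.83
1 -36.8 12.2 [10.368 -0.07   5.834] (np.float64(1.3492682107142533), array([-33.417,  14.105]), array([29.566, 15.589]), array([31.365, 24.133])) face30 -33.79
0 -36.8 12.0 [ 9.911 -0.066  7.195] (np.float64(0.37919523130207294), array([-33.504,  14.136]), array([29.495, 14.553]), array([31.439, 23.066])) face30 -33.61
-0.2 -36.8 11.7 [10.084  0.028  6.704] (np.float64(0.1823821459054962), array([-33.563,  13.874]), array([29.437, 14.075]), array([31.41 , 22.581])) face30 -33.61
29.775 -36.8
```

The button is now behind the wall and the cell is level, about 1.9 mm above the floor by my estimate. I'll lower it gently until it touches.

Run:
```python
from ins import *
f0=np.array([.1,0,-1.1]);x=-36.8
for ez in(11.3,10.9,10.5,10.1,9.8,9.5,9.2):
    go(.015,-.35,x,ez);robot.pause(.08);f=force(5)-f0;c=cell();print(round(x,2),ez,f,c[:4])
    if f[0]>10.6:x+=.2
    if f[0]<9.7:x-=.25
    if f[2]>9.5 or f[0]>12 or f[0]<8.3:print("stop");break
print(robot.observe()['time'],x)
i=robot.grab_frame("scene");q=proj(cal("scene"),np.array([O+[0,0,.03]]))[0].astype(int)
X,Y=q[0]-45,q[1]-45;w=robot.grab_frame("side");p=proj(cal("side"),np.array([O+[0,0,.03]]))[0].astype(int)
cv2.imwrite("pics/chk4.png",np.hstack([cv2.resize(a,(400,400),interpolation=cv2.INTER_CUBIC)for a in(i[Y:Y+90,X:X+90],w[p[1]-45:p[1]+45,p[0]-45:p[0]+45])]))
```

```text
-36.8 11.3 [10.454 -0.231  6.306] (np.float64(0.026724577274003954), array([-33.65 ,  13.391]), array([29.35 , 13.421]), array([31.346, 21.922]))
-36.8 10.9 [10.2    0.126  6.519] (np.float64(0.02970558469304823), array([-33.649,  12.997]), array([29.351, 13.029]), array([31.346, 21.53 ]))
-36.8 10.5 [10.664 -0.183  6.352] (np.float64(0.030889758760085775), array([-33.633,  12.624]), array([29.367, 12.658]), array([31.362, 21.159]))
-36.6 10.1 [ 9.129 -0.23   8.317] (np.float64(0.019551087108527248), array([-33.536,  12.34 ]), array([29.464, 12.361]), array([31.461, 20.862]))
-36.85 9.8 [ 9.374 -0.023  9.537] (np.float64(0.044378198588446015), array([-33.574,  12.252]), array([29.426, 12.301]), array([31.42 , 20.802]))
stop
31.8583 -37.099999999999994
```

View pics/chk4.png

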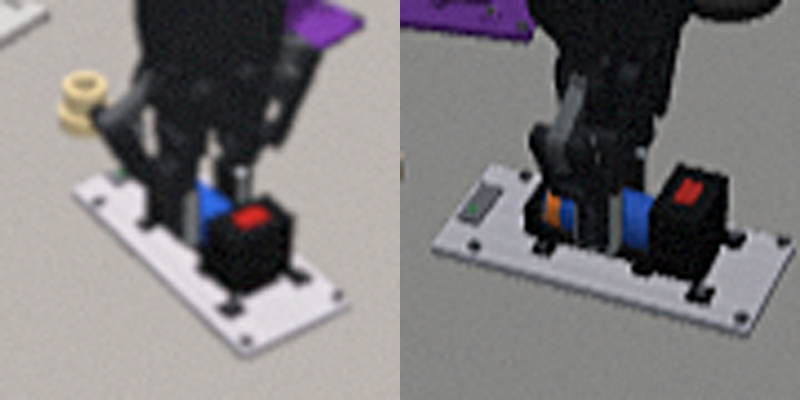

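Both views show the cell lying level between the hood and the end wall. The lowering force rose at z ≈ 12.3 mm, so it's on the floor. I'll ease it onto the wall and release.

Run:
```python
from ins import *
f0=np.array([.1,0,-1.1])
for x,ez in((-36.4,10.4),(-35.8,10.8),(-35.3,11.0)):
    go(.015,-.3,x,ez);robot.pause(.08);f=force(5)-f0;c=cell();print(x,f,c[:4])
    if f[0]<6.5:break
robot.set_gripper(.042);robot.pause(.2);print(force()-f0,act(),robot.observe()['gripper_width'])
p=robot.observe()['tool_pos']
print(robot.line_to(p+[0,0,.05],vel=.06,guard=5))
print(robot.line_to(p+[0,0,.14],vel=.15));robot.pause(.1)
print(robot.observe()['time'],force()-f0)
# look from a wrist view pulled back to +x side plus the side camera
T=Rc.apply([.03,0,0]);i=robot.grab_frame("side");w=robot.grab_frame("wrist");p=proj(cal("side"),np.array([O+[0,0,.03]]))[0].astype(int)
s=proj(cal("wrist"),np.array([O+[0,0,.03]]))[0].astype(int);print(s)
a=i[p[1]-45:p[1]+45,p[0]-45:p[0]+45];b=w[max(s[1]-80,0):s[1]+80,s[0]-80:s[0]+80]
cv2.imwrite("pics/chk5.png",np.hstack([cv2.resize(a,(400,400),interpolation=cv2.INTER_CUBIC),cv2.resize(b,(400,400),interpolation=cv2.INTER_CUBIC)]))
```

```text
-36.4 [10.055  0.122  5.649] (np.float64(0.053570472853984245), array([-33.452,  12.307]), array([29.548, 12.366]), array([31.54 , 20.868]))
-35.8 [ 9.318 -0.542  4.172] (np.float64(0.0108471729192544), array([-33.198,  12.354]), array([29.802, 12.366]), array([31.8  , 20.866]))
-35.3 [ 9.663 -0.522  3.78 ] (np.float64(-0.018071004626210654), array([-32.941,  12.389]), array([30.059, 12.369]), array([32.062, 20.869]))
[-0.157 -0.297  1.244] [-2.596  0.018 86.555] 0.04214291789594978
False
False
35.6917 [-0.32   0.128  1.317]
[312 191]
```

View pics/chk5.png

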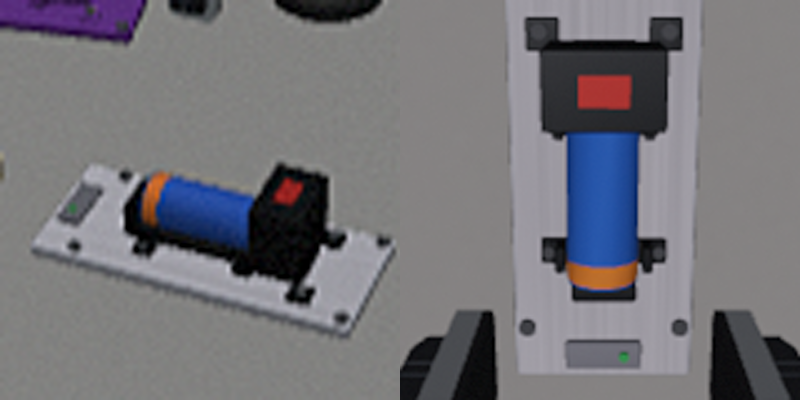

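The cell lies level: its orange button end is down behind the wall at (602,275), its flat end is under the hood at (602,133), and the gripper is clear. Handing in.

```bash
python3 -c "
from plant import robot
print(robot.job_done())"
```

```text
the job is handed in; nothing more can be done
None
```

The blue cell is loaded in the silver charger, lying level on the bay floor with the spring pressing it against the end wall. It was released and handed in at about 36 s of the 51 s allowed, with the spring force kept below about 11 N and the bystanders left alone.

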